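# Find the rocking corner of the jam display and wedge it steady

### The arm

A 6-joint arm with a two-finger parallel gripper is mounted at the origin on the work surface. World frame = base frame: x ahead of the robot, y to its left, z up, the work surface at z = 0. Lengths are in m, angles in rad, forces in N, time in s.
With the tool pointing down it reaches from about 0.375 to 0.9 m from the base axis. Payload 3.1 kg.
Tool frame: the origin (TCP) lies between the finger pads; the fingertips stand robot.tip_extent ahead of it and the grasp point (between the pads) lies 3 mm ahead of it (robot.tip_extent is the distance from the TCP to the fingertips, in m); z points along the fingers, x is the direction in which the jaws open and shut, and the axes are right-handed (so a half turn about z gives the same grasp; the last joint's range is limited). The gripper opens to 87 mm and grips with 3 to 60 N. Pads are 19 mm wide; open, the fingers measure 117 mm over their backs; the gripper's body (75 mm by 190 mm) begins 51 mm behind the grasp point.
Start: joints at [-1.466, 0.527, 1.433, -0, 1.181, -0.178], TCP at [0.175, -0.6, 0.245] pointing down, gripper open.
Joint ranges: [-3.08, 3.08], [-0.75, 2.2], [0.22, 2.44], [-1.43, 4.57], [0, 2.65], [-2.85, 2.85]. Speed limits (rad/s): [2.79, 2.79, 3.14, 3.14, 3.14, 3.14].

### API

Orientations are given as a unit quaternion [x, y, z, w].
In Python, from rig import robot, cams gives the robot as it stands.
- The arm moves only by the tool carry_out, never from a script. Its argument "steps" is a list of rows, each a list of 3 entries, a list of its own where there are three numbers: the shift along the world's x, y, z in cm, then the turn about the world's z in degrees, then the closure, from 0 (fully open) to 1 (shut). In form: [[[dx, dy, dz], spin, fingers], ...]. A call has 1 to 10 rows; each row shifts and turns the pose as measured when the row begins; what a row does not reach is not made up. A row lasts 1/10 s, in which the tool goes at most 50 mm and 8.59 degrees, less where a joint would pass 70% of its speed; a pose out of reach is approached as far as the arm can. A call with a gripper value outside its range is refused whole. The fingers move at their own pace and stop on an object; "squeeze" is the grip in N (left out, the last holds). Time passes only in rows, so rows that do not move let the fingers close. It gives the time, the measured TCP pose, the force and the opening at its end, in the units of the state.
- robot.get_obs(): the state, without advancing time (a new reading comes with each control period).
- cams.camera(name): name is "scene" or "top" or "wrist"; returns a dict with "pixels" (400x640x3 uint8, red, green, blue), "fx", "fy", "cx", "cy" (pixels), "eye" and "rotation" of the camera in the world. Camera axes: x right, y up, looking along -z (the intrinsics and any distortion apply to the point x, -y, -z); pixel columns grow to the right and rows downward; lengths in m; the calibration is good to about 2 mm. A picture is of the moment at which its call begins. There is no depth.
- robot.hand_in(): hands the job in, once; it reports no verdict.
The state is a dict: "time": time; "q": joint angles; "joint_velocities": joint speeds; "joint_torque": joint torques, N m; "position": TCP position; "tool_rot": TCP orientation; "ft_force": force on the tool from outside, world axes, zero at the start; "moment": the same for the moment, N m; "grip_width": finger opening in m.
Only numpy, scipy, OpenCV 4.12 (cv2) and the standard library are available. Lean on these libraries where they do the work, as an engineer would, in place of code of your own. Each camera call takes 0.05 s, during which the arm holds its last target. There are 200 camera calls.

### The job

The display board laid across four jam jars rocks, because one of the jars is a little short: press gently with the fingertips on the board above each jar in turn until you find the corner that gives. Slide the wooden wedge, thin end first, in under the outer side of the batten there, flat on that jar's lid, until it is just snug, so that the board sits level, let go of it, and then stand the red-lidded jar gently upright on the board right over that corner. Do not shift the board, drive the wedge hard or disturb the other jars and the sign.

Things in the scene. Friction and masses are not known exactly. Their poses are not given: they have to be found in the camera images.
- board: oak board, 240 x 220 x 18 mm, about 0.7 kg, laid loose across four jars. Two battens run along x under it, 20 mm wide, 15 mm deep, centre lines at y = +75 and -75 mm; the board overhangs each batten's outer side by 25 mm. Origin midway between the battens at the height of their undersides (69 mm above the table); top face at z = +33 mm. x along the battens, z up
- board_top (a point): middle of the board's top face; axes as the board's. The board lies level on three of the jars at first. About 2 to 3 N down on it right above the short jar rocks it down by some millimetres on to that jar, and it comes back when let go; above the other three it stays put
- corner_1 (a point): point on the board's top face right above the middle of one supporting jar, at x = -85, y = -75 mm of the board; axes as the board's. The jar below is loose, 60 mm across with a flat gold lid 58 mm across, and stands on a 3 mm green mat; its lid meets the batten 33 mm below this point, or, for one unknown jar of the four, lies 3 to 8 mm lower with a gap
- corner_2 (a point): point on the board's top face right above the middle of one supporting jar, at x = +85, y = -75 mm of the board; axes as the board's. The jar below is loose, 60 mm across with a flat gold lid 58 mm across, and stands on a 3 mm green mat; its lid meets the batten 33 mm below this point, or, for one unknown jar of the four, lies 3 to 8 mm lower with a gap
- corner_3 (a point): point on the board's top face right above the middle of one supporting jar, at x = +85, y = +75 mm of the board; axes as the board's. The jar below is loose, 60 mm across with a flat gold lid 58 mm across, and stands on a 3 mm green mat; its lid meets the batten 33 mm below this point, or, for one unknown jar of the four, lies 3 to 8 mm lower with a gap
- corner_4 (a point): point on the board's top face right above the middle of one supporting jar, at x = -85, y = +75 mm of the board; axes as the board's. The jar below is loose, 60 mm across with a flat gold lid 58 mm across, and stands on a 3 mm green mat; its lid meets the batten 33 mm below this point, or, for one unknown jar of the four, lies 3 to 8 mm lower with a gap
- wedge_mid (a point): loose plywood wedge, 130 mm long, 28 mm wide, flat underneath, 1.5 mm thick at the thin end and growing evenly to 16 mm at the thick end; 30 g. The point is at the middle of its length, half-way up (4.4 mm above its underside). Its x axis runs along it towards the thin end, y across, z up. It lies flat on the table
- wedge_tip (a point): the middle of the wedge's thin edge, 65 mm from wedge_mid and 0.75 mm above the underside; axes as wedge_mid
- jar_mid (a point): jar of jam with a red lid, 58 mm across at the glass and 56 mm at the lid, 80 mm tall, about 0.34 kg, standing on the table. The point is on its axis, half-way up (40 mm above its underside); z up
- yellow_jar: bystander: jar with a yellow lid, 66 mm across, 95 mm tall; origin under its middle
- purple_jar: bystander: jar with a purple lid, 66 mm across, 95 mm tall; origin under its middle
- sign: bystander: small blank chalkboard on a wooden foot, 50 x 180 mm and 160 mm tall; origin under its middle; its broad face looks along x
Not all that is in view belongs to the job. There is more than one size of the part that bears wedge_mid; the job needs the largest.

How it is judged:
By the outcome, as a careful person would: the job done as asked, in the order asked, and still so for the second after the job is handed in, with the robot touching nothing.
It also fails if it takes over 72 s, if anything falls off the work surface, if the arm or the gripper's body presses on something with over 40 N, if the wrist force passes 120 N, or if a joint passes its speed limit or range.

## Working session

There is one attempt and no reset: what is moved stays moved. The work goes in short steps, Python scripts to look and compute and a tool call to move; the robot and the scene stay as the last step left them, time stands still between calls to the robot, and variables do not carry over. Pictures are saved under pics/ and viewed, about 8 in all and at most 12, crops included, and the job is handed in when it is done.

Besides the shell and the picture viewer there is one more tool, called after ">>>" as name([rows], argument=value, ...), one row to a line, values as JSON. carry_out: Moves the arm, as the interface text tells. Its arguments: {"type":"object","properties":{"steps":{"type":"array"},"squeeze":{"type":"number"}},"required":["steps"]}

```bash
ls; mkdir -p pics
python3 - <<'E'
from rig import robot,cams
import cv2,numpy as np,pickle
print(robot.get_obs(), robot.tip_extent)
d={}
for n in("scene","top"):
    c=cams.camera(n); d[n]=c
    cv2.imwrite(f"pics/{n}0.png",c["pixels"][:,:,::-1]); print(n,{k:v for k,v in c.items() if k!="pixels"})
pickle.dump(d,open("c0.pkl","wb"))
E
```

```text
pics
{'time': 0.0, 'q': array([-1.46551820e+00,  5.28462283e-01,  1.43392201e+00, -2.63107159e-05,
        1.18135277e+00, -1.78483479e-01]), 'joint_velocities': array([ 0.00244732, -0.00091283,  0.0009194 , -0.00015974, -0.00063477,
       -0.00078104]), 'joint_torque': array([-2.36859771e-03, -4.40044677e+01, -1.76594728e+01,  6.32244092e-02,
        5.82991086e-02, -1.79178937e-04]), 'position': array([ 0.17493869, -0.59930308,  0.24356768]), 'tool_rot': array([ 7.99992793e-01, -6.00008651e-01, -7.38823755e-04, -7.77120841e-04]), 'ft_force': array([0.75637287, 0.52302295, 0.36142794]), 'moment': array([-0.01569216,  0.00701723, -0.02069237]), 'grip_width': 0.08740944829355195} 0.022
scene {'fx': 381.04553838716305, 'fy': 381.04553838716305, 'cx': 322.9947914389005, 'cy': 201.47503505301316, 'eye': array([ 1.26275666, -0.4800157 ,  0.97778159]), 'rotation': array([0.32345268, 0.17100975, 0.44726147, 0.81614411])}
top {'fx': 467.4529215244076, 'fy': 467.4529215244076, 'cx': 323.32026777187673, 'cy': 198.52012631644791, 'eye': array([ 0.43587907, -0.05569553,  1.3700303 ]), 'rotation': array([ 0.04473463, -0.03208566, -0.70156617,  0.71047465])}
```

View pics/top0.png

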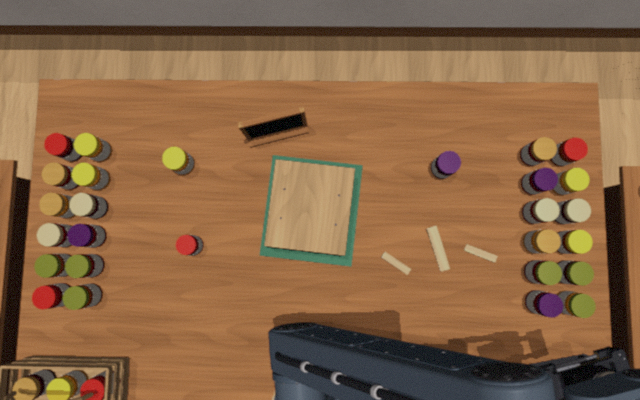

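View pics/scene0.png

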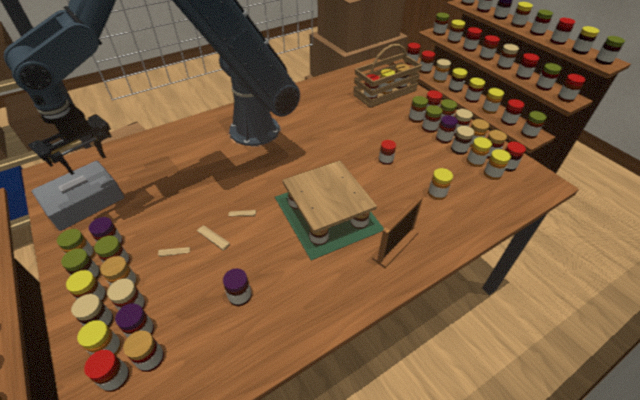

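The top view shows the board at (311,208), the large wedge at (438,249), the red jar at (188,245), the sign at (275,125), the yellow jar at (175,160) and the purple jar at (446,165). The scene view agrees. In it the wedge is near (213,237), and I can't yet tell which end is thick.

```bash
cat > h.py <<'E'
import numpy as np,cv2,pickle
from scipy.spatial.transform import Rotation as R
def ray(c,uv):
    uv=np.atleast_2d(np.asarray(uv,float))
    d=np.c_[(uv[:,0]-c["cx"])/c["fx"],-(uv[:,1]-c["cy"])/c["fy"],-np.ones(len(uv))]
    return R.from_quat(c["rotation"]).apply(d)
def onplane(c,uv,z):
    d=ray(c,uv); e=np.array(c["eye"]); return e+d*((z-e[2])/d[:,2])[:,None]
def proj(c,p):
    q=R.from_quat(c["rotation"]).inv().apply(np.atleast_2d(p)-c["eye"])
    return np.c_[c["cx"]+c["fx"]*q[:,0]/-q[:,2],c["cy"]+c["fy"]*q[:,1]/q[:,2]]
def hsv(c): return cv2.cvtColor(np.ascontiguousarray(c["pixels"]),cv2.COLOR_RGB2HSV)
def blobs(m,amin):
    cs,_=cv2.findContours(m.astype(np.uint8),cv2.RETR_EXTERNAL,cv2.CHAIN_APPROX_NONE)
    return [k for k in cs if cv2.contourArea(k)>amin]
E
python3 - <<'E'
from h import *
d=pickle.load(open("c0.pkl","rb")); c=d["top"]; H=hsv(c)
for n,p in dict(board=(311,190),board2=(300,230),wedge=(438,249),w2=(396,263),table=(400,200),mat=(350,180),red=(186,245)).items(): print(n,H[p[1],p[0]])
h,s,v=[H[...,i].astype(int) for i in range(3)]
m=(h>40)&(h<95)&(s>80); 
hull=None
for k in blobs(m,300):
    x,y,w,hh=cv2.boundingRect(k)
    if 250<x<300: 
        r=cv2.minAreaRect(k); print("mat",onplane(c,cv2.boxPoints(r),0.003).round(3).tolist(),onplane(c,r[0],.003))
        # board=inside hull minus green
        f=np.zeros(m.shape,np.uint8); cv2.drawContours(f,[cv2.convexHull(k)],-1,1,-1)
        b=cv2.morphologyEx((f.astype(bool)&~m).astype(np.uint8),cv2.MORPH_OPEN,np.ones((5,5)))
        for kb in blobs(b,1000):
            r=cv2.minAreaRect(kb); print("board?",r,onplane(c,cv2.boxPoints(r),.102).round(3).tolist(),onplane(c,r[0],.102))
red=((h<8)|(h>172))&(s>170)&(v>90)
for k in blobs(red,80):
    r=cv2.minAreaRect(k); print("red",r[0],onplane(c,r[0],.08).round(3))
w=(s<125)&(v>150)&(h<35); w[:210]=0; w[:,:375]=0; w[:,510:]=0;w[290:]=0
for k in blobs(w,60):
    r=cv2.minAreaRect(k); P=onplane(c,cv2.boxPoints(r),.006); print("wedge",r,onplane(c,r[0],.005).round(3),P.round(3).tolist())
cs=d["scene"]
a=cv2.resize(cs["pixels"][195:275,140:270],None,fx=6,fy=6,interpolation=cv2.INTER_CUBIC)
cv2.imwrite("pics/a.png",a[:,:,::-1])
E
```

```text
board [ 17 106 173]
board2 [ 16 103 184]
wedge [ 23  72 194]
w2 [ 20  77 195]
table [ 14 145 163]
mat [ 17 107 193]
red [  2 188 193]
mat [[0.418, 0.151, 0.003], [0.713, 0.125, 0.003], [0.684, -0.142, 0.003], [0.392, -0.11, 0.003]] [[0.54995061 0.00586861 0.003     ]]
board? ((309.3651428222656, 206.89590454101562), (83.07412719726562, 89.67565155029297), 6.709836959838867) [[0.441, 0.13, 0.102], [0.686, 0.107, 0.102], [0.662, -0.12, 0.102], [0.418, -0.094, 0.102]] [[0.55071774 0.00568688 0.102     ]]
red (92.0, 388.5) [[0.057 0.582 0.08 ]]
red (43.5, 297.0) [[0.296 0.732 0.08 ]]
red (186.0, 244.5) [[0.444 0.346 0.08 ]]
red (575.5, 149.0) [[ 0.723 -0.732  0.08 ]]
red (55.40000534057617, 143.70001220703125) [[0.724 0.732 0.08 ]]
wedge ((395.65380859375, 262.76922607421875), (33.004661560058594, 7.765802383422852), 33.6900634765625) [[ 0.401 -0.242  0.005]] [[0.417, -0.196, 0.006], [0.436, -0.208, 0.006], [0.384, -0.287, 0.006], [0.366, -0.275, 0.006]]
wedge ((480.24139404296875, 252.8965606689453), (34.53933334350586, 8.170595169067383), 21.801406860351562) [[ 0.432 -0.485  0.005]] [[0.439, -0.435, 0.006], [0.461, -0.444, 0.006], [0.425, -0.535, 0.006], [0.404, -0.526, 0.006]]
wedge ((437.9693908691406, 248.15505981445312), (47.12492752075195, 11.451204299926758), 72.12130737304688) [[ 0.444 -0.364  0.005]] [[0.503, -0.328, 0.006], [0.514, -0.359, 0.006], [0.386, -0.399, 0.006], [0.375, -0.368, 0.006]]
```

View pics/a.png

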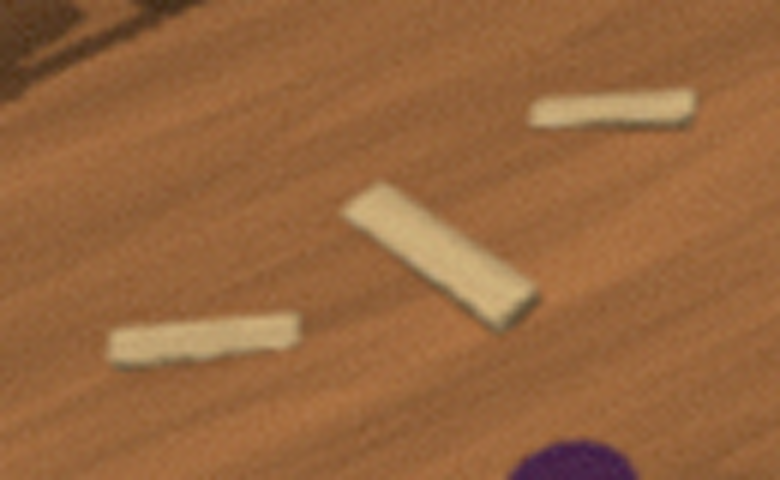

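The close crop shows the large wedge with its thick end at (515,305), which is the +x end. The thin tip therefore points toward the robot, at about (0.380, -0.384). Next I'll go to the first corner with the fingers shut.

>>> carry_out([
  [[2.0,4.0,0],0,1],
  [[2.2,4.4,0],0,1],
  [[2.2,4.4,0],0,1],
  [[2.2,4.4,0],0,1],
  [[2.2,4.4,0],0,1],
  [[2.2,4.4,0],0,1],
  [[2.2,4.4,0],0,1],
  [[2.2,4.4,0],0,1],
  [[2.2,4.4,0],0,1],
  [[2.2,4.4,0],0,1],
], squeeze=10)

```text
time: 1.1
position: [0.3904, -0.1589, 0.2404]
tool_rot: [0.796, -0.606, -0.001, -0.0]
ft_force: [0.5, -0.1, 0.4]
grip_width: 0.0149
```

>>> carry_out([
  [[2.5,3.5,0],0,1],
  [[2.5,3.5,-2.5],0,1],
  [[1.2,2.0,-3],0,1],
  [[0.4,0.6,-3],0,1],
  [[0,0,-1.5],0,1],
  [[0,0,0],0,1],
])

```text
time: 1.7
position: [0.46, -0.053, 0.1386]
tool_rot: [0.799, -0.601, 0.002, -0.001]
ft_force: [0.6, 0.0, -0.5]
grip_width: 0.0007
```

Run:
```python
from rig import robot
o=robot.get_obs();print(o["position"],o["ft_force"],o["grip_width"])
```

```text
[ 0.4599612  -0.05295953  0.13859129] [ 0.5965921   0.00182513 -0.47707155] 0.0006510257237220943
```

>>> carry_out([
  [[0,-0.7,-0.8],0,1],
  [[0,0,-0.3],0,1],
  [[0,0,0],0,1],
])

```text
time: 2.0
position: [0.4605, -0.0614, 0.1278]
tool_rot: [0.799, -0.602, 0.002, -0.001]
ft_force: [0.2, -0.0, -0.2]
grip_width: 0.0006
```

>>> carry_out([
  [[0,0,-0.1],0,1],
  [[0,0,-0.1],0,1],
])

```text
time: 2.2
position: [0.4611, -0.0625, 0.1268]
tool_rot: [0.798, -0.602, 0.004, -0.002]
ft_force: [-0.1, -0.3, -0.8]
grip_width: 0.0004
```

>>> carry_out([
  [[0,0,-0.1],0,1],
])

```text
time: 2.3
position: [0.4614, -0.0628, 0.1262]
tool_rot: [0.798, -0.602, 0.004, -0.002]
ft_force: [-0.1, -0.3, -0.1]
grip_width: 0.0003
```

>>> carry_out([
  [[0,0,-0.15],0,1],
  [[0,0,-0.1],0,1],
])

```text
time: 2.5
position: [0.4616, -0.063, 0.1243]
tool_rot: [0.798, -0.603, 0.005, -0.002]
ft_force: [-1.8, 0.1, 12.7]
grip_width: 0.0009
```

>>> carry_out([
  [[0,0,-0.1],0,1],
])

```text
time: 2.6
position: [0.4616, -0.0629, 0.1243]
tool_rot: [0.798, -0.602, 0.005, -0.002]
ft_force: [-2.6, 0.7, 16.6]
grip_width: 0.0001
```

>>> carry_out([
  [[0,0,-0.1],0,1],
])

```text
time: 2.7
position: [0.4616, -0.0629, 0.1244]
tool_rot: [0.798, -0.602, 0.005, -0.002]
ft_force: [-2.6, -0.1, 10.4]
grip_width: 0.0003
```

>>> carry_out([
  [[0,0,-0.1],0,1],
])

```text
time: 2.8
position: [0.4616, -0.0629, 0.1244]
tool_rot: [0.798, -0.602, 0.006, -0.002]
ft_force: [-1.4, 0.5, 9.9]
grip_width: 0.0007
```

Corner 1 is firm. Next is corner 4, pressed more gently.

>>> carry_out([
  [[0,0,1.5],0,1],
  [[0.3,3.8,0],0,1],
  [[0.4,4.2,0],0,1],
  [[0.4,4.2,0],0,1],
  [[0.2,2.6,0],0,1],
  [[0,0.4,-0.6],0,1],
  [[0,0,-0.4],0,1],
  [[0,0,0],0,1],
])

```text
time: 3.6
position: [0.4766, 0.0921, 0.1301]
tool_rot: [0.797, -0.603, 0.008, -0.003]
ft_force: [-0.5, -0.5, 1.9]
grip_width: 0.0004
```

>>> carry_out([
  [[0,0,0],0,1],
])

```text
time: 3.7
position: [0.4764, 0.0911, 0.1298]
tool_rot: [0.797, -0.604, 0.008, -0.002]
ft_force: [0.0, -0.1, 0.2]
grip_width: 0.0005
```

>>> carry_out([
  [[0,0,-0.25],0,1],
  [[0,0,-0.15],0,1],
  [[0,0,-0.05],0,1],
])

```text
time: 4.0
position: [0.4766, 0.0884, 0.1248]
tool_rot: [0.796, -0.606, 0.008, -0.002]
ft_force: [0.6, 0.1, 0.2]
grip_width: 0.0003
```

>>> carry_out([
  [[0,0,-0.08],0,1],
])

```text
time: 4.1
position: [0.4767, 0.0881, 0.1241]
tool_rot: [0.795, -0.606, 0.008, -0.002]
ft_force: [-0.7, 1.3, 2.0]
grip_width: 0.0003
```

>>> carry_out([
  [[0,0,-0.08],0,1],
])

```text
time: 4.2
position: [0.4766, 0.0882, 0.1233]
tool_rot: [0.795, -0.606, 0.008, -0.002]
ft_force: [-0.8, 1.8, 3.3]
grip_width: 0.0005
```

>>> carry_out([
  [[0,0,-0.08],0,1],
])

```text
time: 4.3
position: [0.4765, 0.0883, 0.1227]
tool_rot: [0.795, -0.606, 0.008, -0.003]
ft_force: [-0.5, 1.3, 2.1]
grip_width: 0.0002
```

>>> carry_out([
  [[0,0,-0.1],0,1],
  [[0,0,-0.1],0,1],
])

```text
time: 4.5
position: [0.4763, 0.0886, 0.1217]
tool_rot: [0.795, -0.606, 0.008, -0.003]
ft_force: [-3.3, -0.3, 16.6]
grip_width: 0.0004
```

>>> carry_out([
  [[0,0,-0.1],0,1],
  [[0,0,-0.1],0,1],
])

```text
time: 4.7
position: [0.4763, 0.0886, 0.1218]
tool_rot: [0.796, -0.606, 0.008, -0.003]
ft_force: [-3.0, 0.5, 10.9]
grip_width: 0.0005
```

>>> carry_out([
  [[0,0,-0.1],0,1],
])

```text
time: 4.8
position: [0.4763, 0.0886, 0.1218]
tool_rot: [0.796, -0.605, 0.009, -0.003]
ft_force: [-2.5, 0.5, 11.1]
grip_width: 0.0007
```

>>> carry_out([
  [[0,0,-0.1],0,1],
])

```text
time: 4.9
position: [0.4763, 0.0886, 0.1218]
tool_rot: [0.796, -0.605, 0.009, -0.003]
ft_force: [-1.8, 0.4, 10.1]
grip_width: 0.0002
```

>>> carry_out([
  [[0,0,-0.1],0,1],
])

```text
time: 5.0
position: [0.4762, 0.0886, 0.1218]
tool_rot: [0.796, -0.605, 0.009, -0.003]
ft_force: [-2.5, 1.8, 10.1]
grip_width: 0.0002
```

Corner 4 gives 3 mm: contact at 0.1246, bottoming at 0.1217. Corner 1 stayed put, so corner 4 is the short one. Now I'll lift and go to the wedge.

>>> carry_out([
  [[0,0,1],0,1],
  [[0,0,3],0,1],
  [[0,-3.5,3],0,1],
  [[-0.3,-4.8,0],0,1],
  [[-0.3,-4.8,0],0,0.45],
  [[-0.3,-4.8,0],0,0.45],
  [[-0.3,-4.8,0],0,0.45],
  [[-0.3,-4.8,0],0,0.45],
  [[-0.3,-4.8,0],0,0.45],
  [[-0.3,-4.8,0],0,0.45],
])

```text
time: 6.0
position: [0.4554, -0.2917, 0.1991]
tool_rot: [0.801, -0.598, 0.016, -0.002]
ft_force: [1.1, -0.3, -0.3]
grip_width: 0.0405
```

>>> carry_out([
  [[0,-4,-1],0,0.45],
  [[0,-2,-2],0,0.45],
  [[0,0,-1],0,0.45],
  [[0,0,0],0,0.45],
])

```text
time: 6.4
position: [0.4548, -0.3637, 0.1597]
tool_rot: [0.799, -0.602, 0.02, -0.0]
ft_force: [-0.8, 0.2, -0.1]
grip_width: 0.0476
```

```bash
cat > snap.py <<'E'
import sys
from rig import cams,robot
import pickle,cv2
t=sys.argv[1]; d={}
for n in sys.argv[2:]:
    d[n]=cams.camera(n); cv2.imwrite(f"pics/{n}{t}.png",d[n]["pixels"][:,:,::-1])
d["obs"]=robot.get_obs(); pickle.dump(d,open(f"c{t}.pkl","wb")); print(d["obs"]["position"],d["obs"]["time"])
E
python3 snap.py 1 wrist top
```

```text
[ 0.4556556  -0.36330379  0.16101694] 6.5
```

View pics/wrist1.png

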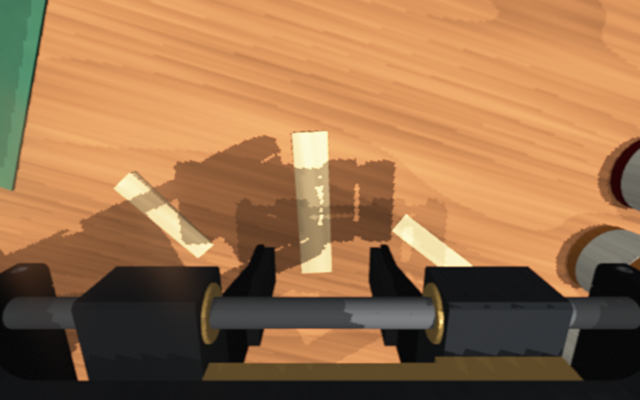

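The wrist view shows the large wedge at (295–330, 130–272), with its far (+x) end at (310,131). The tool is lined up across it and the small wedges are clear. I'll refine the wedge position from this.

Run:
```python
from h import *
d=pickle.load(open("c1.pkl","rb")); c=d["wrist"]; H=hsv(c)
h,s,v=[H[...,i].astype(int) for i in range(3)]
m=((s<110)&(v>110)&(h>14)&(h<40)).astype(np.uint8); m[:125]=0; m[280:]=0; m[:,:285]=0; m[:,340:]=0
m=cv2.morphologyEx(m,cv2.MORPH_CLOSE,np.ones((7,7)))
k=max(blobs(m,200),key=cv2.contourArea); r=cv2.minAreaRect(k); b=cv2.boxPoints(r); print(r)
q=cv2.approxPolyDP(cv2.convexHull(k),6,True)[:,0]; print(q.tolist())
for uv in q: print(uv,onplane(c,uv,.0)[0].round(4),onplane(c,uv,.0015)[0].round(4),onplane(c,uv,.016)[0].round(4))
print(np.diff(onplane(c,[[310,131],[316,272]],0),axis=0))
# board after probing
c=d["top"];H=hsv(c);h,s,v=[H[...,i].astype(int) for i in range(3)]
m=(h>40)&(h<95)&(s>80)
k=max([k for k in blobs(m,300) if 250<cv2.boundingRect(k)[0]<300],key=cv2.contourArea)
f=np.zeros(m.shape,np.uint8); cv2.drawContours(f,[cv2.convexHull(k)],-1,1,-1)
b=cv2.morphologyEx((f.astype(bool)&~m).astype(np.uint8),cv2.MORPH_OPEN,np.ones((5,5)))
r=cv2.minAreaRect(max(blobs(b,1000),key=cv2.contourArea));print(r,onplane(c,cv2.boxPoints(r),.102).round(4).tolist())
print(R.from_quat(d["obs"]["tool_rot"]).as_matrix().round(3))
```

```text
((313.57586669921875, 201.71401977539062), (141.2244415283203, 35.49324417114258), 86.42366790771484)
[[326, 131], [331, 270], [302, 272], [292, 133]]
[326 131] [ 0.5121 -0.3565  0.    ] [ 0.5122 -0.3565  0.0015] [ 0.513  -0.3555  0.016 ]
[331 270] [ 0.3896 -0.397   0.    ] [ 0.3903 -0.3967  0.0015] [ 0.397  -0.3939  0.016 ]
[302 272] [ 0.3805 -0.3711  0.    ] [ 0.3812 -0.371   0.0015] [ 0.3884 -0.3693  0.016 ]
[292 133] [ 0.5027 -0.3294  0.    ] [ 0.5028 -0.3295  0.0015] [ 0.5041 -0.3299  0.016 ]
[[-0.12449983 -0.04030127  0.        ]]
((309.3651428222656, 206.89588928222656), (83.30780792236328, 89.79248809814453), 6.709836959838867) [[0.4414, 0.13, 0.102], [0.6866, 0.1078, 0.102], [0.6617, -0.1206, 0.102], [0.4183, -0.0938, 0.102]]
[[ 0.277 -0.96   0.034]
 [-0.96  -0.278 -0.026]
 [ 0.035 -0.026 -0.999]]
```

>>> carry_out([
  [[0.3,0.3,-3],1,0.45],
  [[0.3,0.2,-4],1,0.45],
  [[0,0,-3],0,0.45],
  [[0,0,-1.5],0,0.45],
  [[0,0,0],0,0.45],
])

```text
time: 7.0
position: [0.4662, -0.3521, 0.0497]
tool_rot: [0.813, -0.582, 0.026, 0.0]
ft_force: [0.2, 0.7, 0.6]
grip_width: 0.0477
```

>>> carry_out([
  [[-0.4,-0.5,-1.2],0,0.45],
  [[-0.2,-0.2,-0.8],0,0.45],
  [[0,0,0],0,0.45],
])

```text
time: 7.3
position: [0.4619, -0.3586, 0.0316]
tool_rot: [0.814, -0.58, 0.028, 0.001]
ft_force: [0.2, 0.2, -0.3]
grip_width: 0.0479
```

>>> carry_out([
  [[0,0,-0.5],0,0.45],
  [[0,0,0],0,0.45],
])

```text
time: 7.5
position: [0.4622, -0.3594, 0.0274]
tool_rot: [0.814, -0.581, 0.03, 0.001]
ft_force: [0.8, 0.2, -0.0]
grip_width: 0.0477
```

>>> carry_out([
  [[0,0,0],0,1],
  [[0,0,0],0,1],
  [[0,0,0],0,1],
  [[0,0,0],0,1],
], squeeze=15)

```text
time: 7.9
position: [0.4627, -0.3602, 0.0284]
tool_rot: [0.814, -0.581, 0.031, 0.001]
ft_force: [0.2, 0.3, 0.2]
grip_width: 0.0278
```

The grip is only about 4 mm deep. I'll open, go 4 mm lower and grip again.

>>> carry_out([
  [[0,0,0],0,0.55],
  [[0,0,0],0,0.55],
  [[0,0.1,-0.4],0,0.55],
  [[0,0,-0.15],0,0.55],
])

```text
time: 8.3
position: [0.463, -0.3595, 0.0236]
tool_rot: [0.814, -0.581, 0.031, 0.001]
ft_force: [-1.5, 0.8, 13.0]
grip_width: 0.0387
```

>>> carry_out([
  [[0,0,0],0,1],
  [[0,0,0],0,1],
  [[0,0,0],0,1],
])

```text
time: 8.6
position: [0.4624, -0.3581, 0.0236]
tool_rot: [0.814, -0.581, 0.03, 0.001]
ft_force: [-0.6, -1.3, 1.5]
grip_width: 0.0277
```

>>> carry_out([
  [[0,0,1.5],0,1],
  [[0,0,3.5],0,1],
  [[0,0,4],0,1],
  [[0,0,4],0,1],
  [[0,1.5,3],0,1],
  [[0.2,4,1],4,1],
  [[0.2,4,0.5],6,1],
  [[0.2,4,0],6,1],
  [[0.2,4,0],6,1],
  [[0.2,4,0],6,1],
])

```text
time: 9.6
position: [0.4742, -0.1447, 0.2138]
tool_rot: [0.931, -0.362, 0.039, -0.005]
ft_force: [0.7, 0.3, 0.0]
grip_width: 0.0277
```

>>> carry_out([
  [[0.2,4,0],6,1],
  [[0.2,4,0],6,1],
  [[0.2,4,0],6,1],
  [[0.2,4,0],6,1],
  [[0,4,0],6,1],
  [[0,4,0],6,1],
  [[0,3,0],2,1],
  [[0,2,0],0,1],
])

```text
time: 10.4
position: [0.4818, 0.1585, 0.2216]
tool_rot: [0.999, -0.024, 0.042, -0.019]
ft_force: [-0.8, 0.1, -0.1]
grip_width: 0.0278
```

>>> carry_out([
  [[0.2,2,0],-1,1],
  [[0.2,2,0],-1,1],
  [[0.2,2,0],-1,1],
  [[0,0.5,0],0,1],
  [[0,0,0],0,1],
])

```text
time: 10.9
position: [0.4872, 0.2289, 0.2255]
tool_rot: [0.998, -0.047, 0.045, -0.018]
ft_force: [0.0, -1.0, -0.9]
grip_width: 0.0279
```

>>> carry_out([
  [[-0.2,0,-2],0,1],
  [[-0.2,0,-2],0,1],
  [[-0.2,0,-2],0,1],
  [[-0.2,0,-2],0,1],
  [[0,0,-1],0,1],
  [[0,0,0],0,1],
])

```text
time: 11.5
position: [0.4803, 0.2237, 0.136]
tool_rot: [0.998, -0.048, 0.048, -0.018]
ft_force: [0.1, 0.3, -0.7]
grip_width: 0.0277
```

```bash
python3 snap.py 2 wrist top scene
python3 - <<'E'
from h import *
d=pickle.load(open("c2.pkl","rb"));a=[]
for n,(x,y,w,hh) in dict(scene=(270,140,130,120)).items():
    p=d[n]["pixels"][y:y+hh,x:x+w]; a=cv2.resize(p,None,fx=5,fy=5,interpolation=cv2.INTER_CUBIC)
w=d["wrist"]["pixels"]
cv2.imwrite("pics/b.png",np.hstack([cv2.resize(a,(433,400)),cv2.resize(w,(640,400))])[:,:,::-1][:, :]) 
im=cv2.imread("pics/b.png"); cv2.imwrite("pics/b.png",cv2.resize(im,(800,298)))
E
```

```text
[0.4816566  0.22443994 0.13768775] 11.65
```

View pics/wrist2.png

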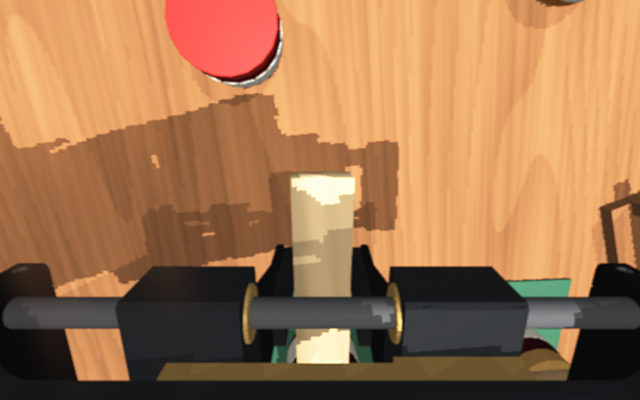

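The wrist view (camera facing +y) shows the wedge held straight, thick end at (323,178), with the short jar under its thin end near (320,355). The red jar is at (222,30). Now I'll lower and slide the tip over the lid, stopping short of the batten.

>>> carry_out([
  [[0.4,0,-1.5],0,1],
  [[0.2,0,-1.5],0,1],
  [[0.1,0,-1.0],0,1],
  [[0,0,-0.2],0,1],
  [[0,0,0],0,1],
])

```text
time: 12.15
position: [0.4934, 0.2252, 0.0997]
tool_rot: [0.997, -0.048, 0.056, -0.02]
ft_force: [-0.6, 0.7, 0.5]
grip_width: 0.0277
```

>>> carry_out([
  [[0,0,0],0,1],
])

```text
time: 12.25
position: [0.4936, 0.2253, 0.1002]
tool_rot: [0.997, -0.048, 0.057, -0.02]
ft_force: [-0.2, 0.9, -0.0]
grip_width: 0.0277
```

The tool's outward pitch drifts as it moves. I'll test whether inward motion undoes it.

>>> carry_out([
  [[-2.5,0,0],0,1],
  [[-2.5,0,0],0,1],
  [[-2.5,0,0],0,1],
])

```text
time: 12.55
position: [0.4234, 0.2261, 0.1028]
tool_rot: [0.997, -0.049, 0.063, -0.022]
ft_force: [0.3, -0.3, -0.2]
grip_width: 0.0274
```

>>> carry_out([
  [[0,0,2.5],0,1],
  [[0,0,2.5],0,1],
  [[0,0,2.5],0,1],
])

```text
time: 12.85
position: [0.4148, 0.2249, 0.1777]
tool_rot: [0.997, -0.048, 0.056, -0.02]
ft_force: [1.4, 1.0, 0.1]
grip_width: 0.0276
```

>>> carry_out([
  [[0,0,0],0,1],
  [[0,0,0],0,1],
  [[0,0,0],0,1],
])

```text
time: 13.15
position: [0.4167, 0.2258, 0.1817]
tool_rot: [0.997, -0.047, 0.06, -0.021]
ft_force: [-0.6, -0.2, -0.6]
grip_width: 0.0278
```

>>> carry_out([
  [[2.5,0,0],0,1],
  [[2.5,0,0],0,1],
  [[2.5,0,0],0,1],
])

```text
time: 13.45
position: [0.4867, 0.225, 0.178]
tool_rot: [0.997, -0.046, 0.054, -0.019]
ft_force: [0.4, -0.2, -0.3]
grip_width: 0.028
```

Pitch drifts outward in the world. If I spin the tool half a turn, let it drift and spin back, the drift should cancel. I'm clear of everything here.

>>> carry_out([
  [[0,0,0],8,1],
  [[0,0,0],8.5,1],
  [[0,0,0],8.5,1],
  [[0,0,0],8.5,1],
  [[0,0,0],8.5,1],
  [[0,0,0],8.5,1],
  [[0,0,0],8.5,1],
  [[0,0,0],8.5,1],
  [[0,0,0],8.5,1],
  [[0,0,0],8.5,1],
])

```text
time: 14.45
position: [0.4851, 0.2224, 0.1632]
tool_rot: [0.763, 0.644, 0.016, -0.051]
ft_force: [0.4, -0.2, 0.3]
grip_width: 0.0278
```

>>> carry_out([
  [[0,0,0],8.5,1],
  [[0,0,0],8.5,1],
  [[0,0,0],8.5,1],
  [[0,0,0],8.5,1],
  [[0,0,0],8.5,1],
  [[0,0,0],8.5,1],
  [[0,0,0],8.5,1],
  [[0,0,0],8.5,1],
  [[0,0,0],8.5,1],
  [[0,0,0],0,1],
])

```text
time: 15.45
position: [0.4791, 0.2197, 0.1478]
tool_rot: [0.194, 0.979, -0.03, -0.058]
ft_force: [0.2, -0.1, -1.1]
grip_width: 0.0276
```

>>> carry_out([
  [[-2,0,0],0,1],
  [[-2,0,0],0,1],
  [[-2,0,0],0,1],
  [[0,0,0],0,1],
])

```text
time: 15.85
position: [0.4162, 0.2188, 0.144]
tool_rot: [0.201, 0.977, -0.031, -0.061]
ft_force: [0.2, -0.6, -0.2]
grip_width: 0.0278
```

Run:
```python
from rig import robot
import pickle,numpy as np
for n in ("1","2"):
    q=pickle.load(open(f"c{n}.pkl","rb"))["obs"]["q"];print(q.round(3),(q[1]+q[2]+q[4]-np.pi).round(4))
o=robot.get_obs();q=o["q"];print(q.round(3),(q[1]+q[2]+q[4]-np.pi).round(4),o["joint_torque"].round(2))
```

```text
[-0.869  0.565  1.65   0.012  0.884  0.412] -0.0421
[0.221 0.533 1.84  0.014 0.661 0.307] -0.1066
[ 0.248  0.53   1.82  -0.004  0.927 -2.486] 0.1364 [ 3.000e-02 -3.770e+01 -1.081e+01 -5.000e-02  4.400e-01  3.000e-02]
```

>>> carry_out([
  [[0,0,0],0,1],
  [[0,0,0],0,1],
  [[0,0,0],0,1],
  [[0,0,0],0,1],
])

```text
time: 16.25
position: [0.4202, 0.2189, 0.1432]
tool_rot: [0.203, 0.977, -0.03, -0.059]
ft_force: [0.1, -0.0, -0.8]
grip_width: 0.0279
```

>>> carry_out([
  [[0,0,4],0,1],
  [[0,0,4],0,1],
  [[0,0,4],0,1],
])

```text
time: 16.55
position: [0.4182, 0.2176, 0.2612]
tool_rot: [0.204, 0.976, -0.033, -0.065]
ft_force: [0.8, 0.3, -1.0]
grip_width: 0.0279
```

>>> carry_out([
  [[0,0,-1],0,1],
  [[0,0,-1],0,1],
  [[0,0,-1],0,1],
  [[0,0,-1],0,1],
  [[0,0,-1],0,1],
  [[0,0,-1],0,1],
  [[0,0,-1],0,1],
  [[0,0,-1],0,1],
])

```text
time: 17.35
position: [0.4205, 0.2177, 0.1768]
tool_rot: [0.205, 0.976, -0.032, -0.062]
ft_force: [-0.0, 0.5, -0.3]
grip_width: 0.0279
```

Run:
```python
from rig import robot
import pickle,numpy as np
o=robot.get_obs();q=o["q"];print(q.round(4),(q[1]+q[2]+q[4]-np.pi).round(4),o["joint_velocities"].round(3))
```

```text
[ 0.2432  0.4806  1.7836 -0.0037  1.0177 -2.4827] 0.1403 [-0.001  0.184  0.1    0.001 -0.271  0.002]
```

While flipped, hold rows reduce the tilt. I'll hold longer and watch it.

>>> carry_out([
  [[0,0,0],0,1],
  [[0,0,0],0,1],
  [[0,0,0],0,1],
  [[0,0,0],0,1],
  [[0,0,0],0,1],
  [[0,0,0],0,1],
  [[0,0,0],0,1],
  [[0,0,0],0,1],
  [[0,0,0],0,1],
  [[0,0,0],0,1],
])

```text
time: 18.35
position: [0.4209, 0.2179, 0.1767]
tool_rot: [0.205, 0.976, -0.032, -0.062]
ft_force: [-0.8, 0.4, -0.6]
grip_width: 0.0278
```

>>> carry_out([
  [[0,0,-2.5],0,1],
  [[0,0,-2.5],0,1],
])

```text
time: 18.55
position: [0.4238, 0.2187, 0.1285]
tool_rot: [0.205, 0.977, -0.03, -0.058]
ft_force: [0.2, 0.2, -0.5]
grip_width: 0.0276
```

>>> carry_out([
  [[0,0,0.5],0,1],
  [[0,0,0.5],0,1],
  [[0,0,0.5],0,1],
  [[0,0,0.5],0,1],
  [[0,0,0.5],0,1],
  [[0,0,0.5],0,1],
  [[0,0,0.5],0,1],
  [[0,0,0.5],0,1],
  [[0,0,0.5],0,1],
  [[0,0,0.5],0,1],
])

```text
time: 19.55
position: [0.4238, 0.2188, 0.185]
tool_rot: [0.205, 0.977, -0.029, -0.057]
ft_force: [0.1, 0.3, 0.1]
grip_width: 0.028
```

Run:
```python
from rig import robot
import pickle,numpy as np
o=robot.get_obs();q=o["q"];print(q.round(4),(q[1]+q[2]+q[4]-np.pi).round(4),o["joint_velocities"].round(3))
```

```text
[ 0.2437  0.4673  1.7754 -0.0038  1.0277 -2.4827] 0.1288 [-0.002 -0.089 -0.05   0.001  0.134 -0.001]
```

The pattern is now clear: fast vertical moves shift the pitch and slow ones don't. So fast up plus slow down will bleed the outward tilt. I'll spin back and pump.

>>> carry_out([
  [[0,0,0],-8.5,1],
  [[0,0,0],-8.5,1],
  [[0,0,0],-8.5,1],
  [[0,0,0],-8.5,1],
  [[0,0,0],-8.5,1],
  [[0,0,0],-8.5,1],
  [[0,0,0],-8.5,1],
  [[0,0,0],-8.5,1],
  [[0,0,0],-8.5,1],
  [[0,0,0],-8.5,1],
])

```text
time: 20.55
position: [0.4245, 0.219, 0.1874]
tool_rot: [0.817, 0.573, 0.017, -0.062]
ft_force: [0.1, -0.1, -0.5]
grip_width: 0.0278
```

>>> carry_out([
  [[0,0,0],-8.5,1],
  [[0,0,0],-8.5,1],
  [[0,0,0],-8.5,1],
  [[0,0,0],-8.5,1],
  [[0,0,0],-8.5,1],
  [[0,0,0],-8.5,1],
  [[0,0,0],-8,1],
  [[0,0,0],-6,1],
  [[0,0,0],-4,1],
  [[0,0,0],0,1],
])

```text
time: 21.55
position: [0.423, 0.2184, 0.1888]
tool_rot: [0.998, -0.002, 0.048, -0.042]
ft_force: [0.6, -0.1, 0.0]
grip_width: 0.0281
```

>>> carry_out([
  [[4,0,5],0,1],
  [[4,0,5],0,1],
])

```text
time: 21.75
position: [0.4799, 0.2168, 0.2689]
tool_rot: [0.999, 0.0, 0.033, -0.039]
ft_force: [0.6, 0.5, -0.3]
grip_width: 0.0278
```

>>> carry_out([
  [[0,0,-0.5],0,1],
  [[0,0,-1],0,1],
  [[0,0,-1.2],0,1],
  [[0,0,-1.2],0,1],
  [[0,0,-1.2],0,1],
  [[0,0,-1.2],0,1],
  [[0,0,-1.2],0,1],
  [[0,0,-1.2],0,1],
  [[0,0,-1.2],0,1],
  [[0,0,-0.8],0,1],
])

```text
time: 22.75
position: [0.4743, 0.2154, 0.1532]
tool_rot: [0.999, 0.006, 0.03, -0.039]
ft_force: [0.2, -1.0, -1.5]
grip_width: 0.0282
```

Better. The remaining tilt is mostly along the wedge. I'll turn it in line with the radial direction, bleed that, and turn back.

>>> carry_out([
  [[0,0,0],-8.5,1],
  [[0,0,0],-8.5,1],
  [[0,0,0],-8.5,1],
  [[0,0,0],-8.5,1],
  [[0,0,0],-8.5,1],
  [[0,0,0],-8.5,1],
  [[0,0,0],-8.5,1],
  [[0,0,0],-8.5,1],
  [[0,0,0],-4,1],
  [[0,0,0],0,1],
])

```text
time: 23.75
position: [0.4583, 0.2128, 0.1405]
tool_rot: [0.806, -0.591, 0.034, -0.01]
ft_force: [0.0, 0.0, 0.2]
grip_width: 0.0277
```

>>> carry_out([
  [[2,0,5],0,1],
  [[2,0,5],0,1],
  [[2,0,4],0,1],
])

```text
time: 24.05
position: [0.5069, 0.2111, 0.2723]
tool_rot: [0.809, -0.587, 0.024, 0.001]
ft_force: [1.4, 0.9, -1.4]
grip_width: 0.0279
```

>>> carry_out([
  [[0,0,-0.5],0,1],
  [[-0.4,0,-0.8],0,1],
  [[-0.6,0,-1.2],0,1],
  [[-0.6,0,-1.2],0,1],
  [[-0.6,0,-1.2],0,1],
  [[-0.6,0,-1.2],0,1],
  [[-0.6,0,-1.2],0,1],
  [[-0.6,0,-1.2],0,1],
  [[-0.6,0,-1.2],0,1],
  [[-0.5,0,-1.0],0,1],
])

```text
time: 25.05
position: [0.4408, 0.2086, 0.152]
tool_rot: [0.814, -0.581, 0.018, 0.007]
ft_force: [-0.1, -0.3, 1.1]
grip_width: 0.0278
```

```bash
cat >> h.py <<'E'
def tilt(q):
    x,y,z,w=q; t=np.array([2*(x*z+w*y),2*(y*z-w*x)]); yaw=2*np.arctan2(y,x); c,s=np.cos(yaw),np.sin(yaw)
    return np.degrees(yaw).round(2),t.round(4),(np.array([[c,s],[-s,c]])@t).round(4)
EX=np.array([.9949,-.101]);EY=np.array([.101,.9949]);C0=np.array([.5515,.006])
def brd(p): r=np.array(p)[:2]-C0; return (r@EX).round(4),(r@EY).round(4)
E
cat > st.py <<'E'
from h import *
from rig import robot
o=robot.get_obs(); print("t",round(o["time"],2),"pos",o["position"].round(4),"board xy",brd(o["position"]),"yaw,tiltW,tiltTool",tilt(o["tool_rot"]),"F",o["ft_force"].round(1),"w",o["grip_width"].round(4))
E
python3 st.py; python3 -c "
from h import *
print(tilt([.814,-.581,.030,.001]))"
```

```text
(np.float64(-71.04), array([ 0.0477, -0.0365]), array([0.05  , 0.0332]))Traceback (most recent call last):
  File "st.py", line 3, in <module>
    o=robot.get_obs(); print("t",round(o["time"],2),"pos",o["position"].round(4),"board xy",brd(o["position"]),"yaw,tiltW,tiltTool",tilt(o["tool_rot"]),"F",o["ft_force"].round(1),"w",o["grip_width"].round(4))
                                                                                                                                                                                       ^^^^^^^^^^^^^^^^^^^^^
AttributeError: 'float' object has no attribute 'round'
```

>>> carry_out([
  [[0,0,0],8,1],
  [[0.3,0,0],8.5,1],
  [[0.5,0,0],8.5,1],
  [[0.5,0.2,0],8.5,1],
  [[0.6,0.2,0],8.5,1],
  [[0.6,0.2,0],8.5,1],
  [[0.6,0.2,0],8.5,1],
  [[0.6,0.1,0],5,1],
  [[0.4,0,0],0,1],
  [[0,0,0],0,1],
])

```text
time: 26.05
position: [0.4505, 0.2125, 0.1306]
tool_rot: [0.999, -0.049, -0.002, 0.014]
ft_force: [0.1, 0.1, 0.1]
grip_width: 0.028
```

```bash
sed -i 's/o\["grip_width"\].round(4)/round(float(o["grip_width"]),4)/' st.py; python3 st.py
```

```text
t 26.05 pos [0.4505 0.2125 0.1306] board xy (np.float64(-0.1213), np.float64(0.1953)) yaw,tiltW,tiltTool (np.float64(-5.64), array([-0.0059, -0.0279]), array([-0.0031, -0.0283])) F [0.1 0.1 0.1] w 0.028
```

The tool is now near vertical but the wedge in it is tilted about 3°. I'll set the wedge down on clear table here, let it lie flat, and regrasp it with an upright tool.

>>> carry_out([
  [[-0.4,0,-0.4],0,1],
  [[-0.8,0,-0.8],0,1],
  [[-0.9,0,-1.1],0,1],
  [[-0.9,0,-1.1],0,1],
  [[-0.8,0,-1.1],0,1],
  [[-0.6,0,-1.1],0,1],
  [[-0.3,0,-1.1],0,1],
  [[-0.1,0,-1.1],0,1],
  [[0,0,-0.8],0,1],
  [[0,0,-0.4],0,1],
])

```text
time: 27.05
position: [0.3896, 0.2107, 0.0344]
tool_rot: [0.998, -0.053, -0.008, 0.016]
ft_force: [0.3, 0.2, -0.5]
grip_width: 0.0279
```

```bash
python3 st.py
```

```text
t 27.05 pos [0.3896 0.2107 0.0344] board xy (np.float64(-0.1817), np.float64(0.1873)) yaw,tiltW,tiltTool (np.float64(-6.11), array([-0.0178, -0.0303]), array([-0.0145, -0.032 ])) F [ 0.3  0.2 -0.5] w 0.0279
```

>>> carry_out([
  [[0,0,-0.3],0,1],
  [[0,0,-0.2],0,1],
  [[0,0,-0.2],0,1],
])

```text
time: 27.35
position: [0.3896, 0.2107, 0.0269]
tool_rot: [0.998, -0.054, -0.008, 0.016]
ft_force: [0.8, -1.2, 2.1]
grip_width: 0.028
```

>>> carry_out([
  [[0,0,0],0,0.58],
  [[0,0,0],0,0.58],
  [[0,0,-0.15],0,0.58],
  [[0,0,-0.15],0,0.58],
])

```text
time: 27.75
position: [0.3906, 0.2109, 0.0244]
tool_rot: [0.998, -0.054, -0.007, 0.015]
ft_force: [0.3, -0.3, 0.5]
grip_width: 0.0361
```

```bash
python3 st.py;python3 snap.py 3 wrist
```

```text
t 27.75 pos [0.3906 0.2109 0.0244] board xy (np.float64(-0.1807), np.float64(0.1876)) yaw,tiltW,tiltTool (np.float64(-6.16), array([-0.0151, -0.0295]), array([-0.0119, -0.031 ])) F [ 0.3 -0.3  0.5] w 0.0361
[0.39052522 0.21084751 0.0242482 ] 27.8
```

View pics/wrist3.png

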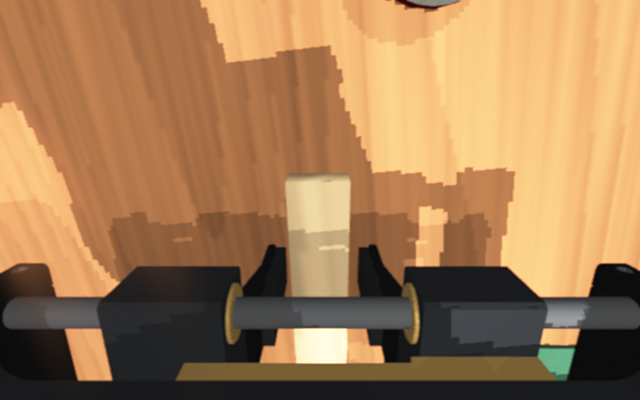

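The wrist view shows the wedge flat and centred between the fingers, thick end at (318,178). I'll regrasp and lift slowly.

>>> carry_out([
  [[0,0,0],0,1],
  [[0,0,0],0,1],
  [[0,0,0],0,1],
], squeeze=15)

```text
time: 28.1
position: [0.3905, 0.2109, 0.0242]
tool_rot: [0.998, -0.054, -0.007, 0.015]
ft_force: [-0.0, 0.5, -0.4]
grip_width: 0.0277
```

```bash
python3 st.py
python3 - <<'E'
from h import *
c=pickle.load(open("c3.pkl","rb"))["wrist"]
p=onplane(c,[[287,178],[350,178]],.016); print(p.round(4), p.mean(0)-[.3905,.2108,0])
E
```

```text
t 28.1 pos [0.3905 0.2109 0.0242] board xy (np.float64(-0.1808), np.float64(0.1876)) yaw,tiltW,tiltTool (np.float64(-6.16), array([-0.0154, -0.0296]), array([-0.0122, -0.0311])) F [-0.   0.5 -0.4] w 0.0277
[[0.381  0.2601 0.016 ]
 [0.4079 0.2572 0.016 ]] [0.00392845 0.04784985 0.016     ]
```

>>> carry_out([
  [[0,0,0.4],0,1],
  [[0.2,0,0.8],0,1],
  [[0.5,0,1],0,1],
  [[0.9,0.1,1.1],0,1],
  [[1.1,0.1,1.1],0,1],
  [[1.2,0.1,1.1],0,1],
  [[1.2,0.2,1.0],0,1],
  [[1.2,0.2,0.6],0,1],
  [[1.2,0.1,0.2],0,1],
  [[1.0,0.1,0],0,1],
])

```text
time: 29.1
position: [0.4764, 0.2198, 0.106]
tool_rot: [0.998, -0.053, -0.007, 0.015]
ft_force: [-0.1, -0.5, 0.2]
grip_width: 0.0279
```

>>> carry_out([
  [[0.7,0,0],0,1],
  [[0.3,0,0],0,1],
  [[0,0,0],0,1],
])

```text
time: 29.4
position: [0.4881, 0.2198, 0.1066]
tool_rot: [0.998, -0.053, -0.007, 0.015]
ft_force: [0.1, 0.1, -0.9]
grip_width: 0.0277
```

```bash
python3 st.py
```

```text
t 29.4 pos [0.4881 0.2198 0.1066] board xy (np.float64(-0.0847), np.float64(0.2063)) yaw,tiltW,tiltTool (np.float64(-6.13), array([-0.0148, -0.0291]), array([-0.0116, -0.0306])) F [ 0.1  0.1 -0.9] w 0.0277
```

Slow motion keeps the attitude, and we're exactly on line. Next I'll lower, then move the tip over the lid's outer edge.

>>> carry_out([
  [[0,0,-0.4],0,1],
  [[0,0,-0.5],0,1],
  [[0,0,-0.3],0,1],
  [[-0.05,-0.4,0],0,1],
  [[-0.07,-0.7,0],0,1],
  [[-0.08,-0.8,0],0,1],
  [[-0.05,-0.6,0],0,1],
  [[-0.03,-0.3,0],0,1],
  [[0,0,0],0,1],
])

```text
time: 30.3
position: [0.4816, 0.1883, 0.0923]
tool_rot: [0.998, -0.053, -0.01, 0.016]
ft_force: [0.3, 0.2, -0.5]
grip_width: 0.0277
```

```bash
python3 st.py
```

```text
t 30.3 pos [0.4816 0.1883 0.0923] board xy (np.float64(-0.088), np.float64(0.1743)) yaw,tiltW,tiltTool (np.float64(-6.13), array([-0.0211, -0.0307]), array([-0.0177, -0.0328])) F [ 0.3  0.2 -0.5] w 0.0277
```

>>> carry_out([
  [[0.2,0,-0.1],0,1],
  [[0.1,0,-0.05],0,1],
])

```text
time: 30.5
position: [0.485, 0.1881, 0.091]
tool_rot: [0.998, -0.054, -0.009, 0.016]
ft_force: [0.3, -0.4, -0.4]
grip_width: 0.0281
```

>>> carry_out([
  [[0.0,0,-0.08],0,1],
])

```text
time: 30.6
position: [0.4855, 0.1883, 0.0903]
tool_rot: [0.998, -0.054, -0.009, 0.016]
ft_force: [0.1, 0.1, -0.2]
grip_width: 0.0276
```

>>> carry_out([
  [[0.0,0,-0.05],0,1],
])

```text
time: 30.7
position: [0.4855, 0.1884, 0.0897]
tool_rot: [0.998, -0.054, -0.009, 0.016]
ft_force: [0.1, -1.5, 0.2]
grip_width: 0.028
```

```bash
python3 st.py
```

```text
t 30.7 pos [0.4855 0.1884 0.0897] board xy (np.float64(-0.0841), np.float64(0.1749)) yaw,tiltW,tiltTool (np.float64(-6.15), array([-0.0196, -0.0303]), array([-0.0163, -0.0323])) F [ 0.1 -1.5  0.2] w 0.028
```

>>> carry_out([
  [[0.0,0,-0.06],0,1],
])

```text
time: 30.8
position: [0.4855, 0.1885, 0.0891]
tool_rot: [0.998, -0.053, -0.009, 0.016]
ft_force: [0.1, 0.1, 1.2]
grip_width: 0.0278
```

>>> carry_out([
  [[0.0,0,-0.06],0,1],
])

```text
time: 30.9
position: [0.4855, 0.1886, 0.0886]
tool_rot: [0.998, -0.053, -0.009, 0.016]
ft_force: [-0.4, 0.3, 1.5]
grip_width: 0.0279
```

```bash
python3 st.py
```

```text
t 30.9 pos [0.4855 0.1886 0.0886] board xy (np.float64(-0.0841), np.float64(0.175)) yaw,tiltW,tiltTool (np.float64(-6.1), array([-0.0196, -0.0308]), array([-0.0162, -0.0327])) F [-0.4  0.3  1.5] w 0.0279
```

>>> carry_out([
  [[0,-0.1,0.07],0,1],
  [[-0.03,-0.4,0],0,1],
  [[-0.03,-0.4,0],0,1],
])

```text
time: 31.2
position: [0.4851, 0.1799, 0.0893]
tool_rot: [0.998, -0.053, -0.009, 0.016]
ft_force: [0.2, 1.0, 1.1]
grip_width: 0.0278
```

>>> carry_out([
  [[-0.02,-0.25,0],0,1],
])

```text
time: 31.3
position: [0.4849, 0.177, 0.0893]
tool_rot: [0.998, -0.053, -0.008, 0.015]
ft_force: [-0.1, 0.1, 0.7]
grip_width: 0.0282
```

```bash
python3 st.py
```

```text
t 31.3 pos [0.4849 0.177  0.0893] board xy (np.float64(-0.0836), np.float64(0.1634)) yaw,tiltW,tiltTool (np.float64(-6.06), array([-0.0185, -0.03  ]), array([-0.0153, -0.0318])) F [-0.1  0.1  0.7] w 0.0282
```

>>> carry_out([
  [[-0.03,-0.25,0],0,1],
  [[-0.03,-0.25,0],0,1],
])

```text
time: 31.5
position: [0.4843, 0.1714, 0.0894]
tool_rot: [0.998, -0.053, -0.008, 0.015]
ft_force: [-0.2, 0.6, -0.0]
grip_width: 0.0278
```

>>> carry_out([
  [[-0.03,-0.2,0],0,1],
])

```text
time: 31.6
position: [0.4842, 0.1693, 0.0895]
tool_rot: [0.998, -0.053, -0.008, 0.015]
ft_force: [1.0, 4.0, 1.1]
grip_width: 0.028
```

```bash
python3 st.py
```

```text
t 31.6 pos [0.4842 0.1693 0.0895] board xy (np.float64(-0.0835), np.float64(0.1557)) yaw,tiltW,tiltTool (np.float64(-6.13), array([-0.0179, -0.0292]), array([-0.0146, -0.031 ])) F [1.  4.  1.1] w 0.028
```

>>> carry_out([
  [[0,0,-0.02],0,1],
])

```text
time: 31.7
position: [0.4842, 0.1692, 0.0894]
tool_rot: [0.998, -0.054, -0.008, 0.015]
ft_force: [-0.5, 0.6, 2.2]
grip_width: 0.0281
```

>>> carry_out([
  [[0,-0.08,-0.02],0,1],
])

```text
time: 31.8
position: [0.4844, 0.169, 0.0893]
tool_rot: [0.998, -0.054, -0.008, 0.014]
ft_force: [-1.1, 5.0, 3.1]
grip_width: 0.0276
```

```bash
python3 st.py
```

```text
t 31.8 pos [0.4844 0.169  0.0893] board xy (np.float64(-0.0833), np.float64(0.1554)) yaw,tiltW,tiltTool (np.float64(-6.23), array([-0.0172, -0.0276]), array([-0.0141, -0.0293])) F [-1.1  5.   3.1] w 0.0276
```

There is a firm stop at about 13 mm of insertion, which matches the roughly 3 mm gap. I'll release and lift clear.

>>> carry_out([
  [[0,0.02,0],0,1],
  [[0,0,0],0,0.5],
  [[0,0,0],0,0.5],
  [[0,0,0],0,0.5],
  [[0,0,1],0,0.5],
  [[0,0,1.2],0,0.5],
  [[0,0,1.2],0,0.5],
  [[0,0,1.2],0,0.5],
  [[0,0.5,0.6],0,0.5],
  [[0,0,0],0,0.5],
])

```text
time: 32.8
position: [0.4841, 0.1734, 0.1465]
tool_rot: [0.998, -0.053, -0.008, 0.015]
ft_force: [-0.3, -0.9, 0.2]
grip_width: 0.0437
```

```bash
python3 st.py; python3 snap.py 4 wrist top scene
python3 - <<'E'
from h import *
d=pickle.load(open("c4.pkl","rb"))
t=cv2.resize(d["top"]["pixels"][140:275,220:380],None,fx=2.5,fy=2.5,interpolation=cv2.INTER_CUBIC)
w=cv2.resize(d["wrist"]["pixels"],(400,338))
cv2.imwrite("pics/c.png",np.hstack([t[:338,:400],w[:t.shape[0]]])[:,:,::-1])
E
```

```text
t 32.8 pos [0.4841 0.1734 0.1465] board xy (np.float64(-0.084), np.float64(0.1598)) yaw,tiltW,tiltTool (np.float64(-6.12), array([-0.0169, -0.0298]), array([-0.0136, -0.0315])) F [-0.3 -0.9  0.2] w 0.0437
[0.48310629 0.17290159 0.14502146] 32.95
```

View pics/c.png

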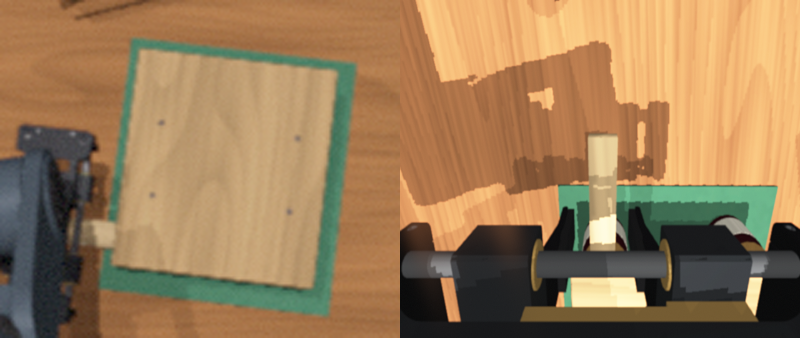

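Left (top): the board and mat are unchanged, and the wedge sticks out at (98,233). Right (wrist): the released wedge stays over the short jar, thick end at (602,135). I'll check for droop there.

Run:
```python
from h import *
d=pickle.load(open("c4.pkl","rb"));c=d["wrist"]
# crop px -> wrist px
s=640/400; s2=400/338
uv=[[(588-400)*s,135*s2],[(617-400)*s,135*s2]]
for z in (.070,.075,.081): 
    p=onplane(c,uv,z);print(z,p.round(4).tolist(),np.linalg.norm(p[0]-p[1]).round(4),brd(p.mean(0)))
c=d["top"];H=hsv(c);h,s,v=[H[...,i].astype(int) for i in range(3)]
m=(h>40)&(h<95)&(s>80)
k=max([k for k in blobs(m,300) if 230<cv2.boundingRect(k)[0]<300],key=cv2.contourArea)
f=np.zeros(m.shape,np.uint8); cv2.drawContours(f,[cv2.convexHull(k)],-1,1,-1)
b=cv2.morphologyEx((f.astype(bool)&~m).astype(np.uint8),cv2.MORPH_OPEN,np.ones((5,5)))
r=cv2.minAreaRect(max(blobs(b,1000),key=cv2.contourArea));print(r,onplane(c,cv2.boxPoints(r),.102).round(4).tolist())
```

```text
0.07 [[0.4747, 0.216, 0.07], [0.5032, 0.213, 0.07]] 0.0287 (np.float64(-0.0833), np.float64(0.2011))
0.075 [[0.4752, 0.217, 0.075], [0.503, 0.2141, 0.075]] 0.028 (np.float64(-0.0833), np.float64(0.2022))
0.081 [[0.4757, 0.2182, 0.081], [0.5028, 0.2154, 0.081]] 0.0272 (np.float64(-0.0832), np.float64(0.2035))
((308.15545654296875, 206.78836059570312), (85.50444030761719, 89.67379760742188), 6.546290874481201) [[0.4417, 0.136, 0.102], [0.6867, 0.1146, 0.102], [0.6619, -0.1199, 0.102], [0.4187, -0.0939, 0.102]]
```

>>> carry_out([
  [[0,-0.5,0],0,1],
  [[-0.1,-1.2,0],0,1],
  [[-0.2,-1.6,0],0,1],
  [[-0.2,-1.6,0],0,1],
  [[-0.2,-1.6,-0.2],0,1],
  [[-0.1,-1.2,-0.5],0,1],
  [[0,-0.6,-0.6],0,1],
  [[0,0,-0.4],0,1],
  [[0,0,0],0,1],
])

```text
time: 33.85
position: [0.4724, 0.0823, 0.1243]
tool_rot: [0.998, -0.054, -0.013, 0.016]
ft_force: [-0.9, 1.7, 9.8]
grip_width: 0.0006
```

```bash
python3 st.py
```

```text
t 33.85 pos [0.4724 0.0823 0.1243] board xy (np.float64(-0.0864), np.float64(0.068)) yaw,tiltW,tiltTool (np.float64(-6.22), array([-0.027 , -0.0311]), array([-0.0235, -0.0339])) F [-0.9  1.7  9.8] w 0.0006
```

The corner is now firm and level: at 10 N the fingertips stay at 0.1243, the same height as corner 1. Now for the red-lidded jar.

>>> carry_out([
  [[0,0,0.8],0,1],
  [[0,0,1.2],0,1],
  [[0,0.6,1.2],0,0.5],
  [[-0.1,1.5,0.8],0,0],
  [[-0.3,2.5,0.2],0,0],
  [[-0.3,2.8,0],0,0],
  [[-0.3,2.8,0],0,0],
  [[-0.3,2.8,0],0,0],
  [[-0.3,2.8,0],0,0],
  [[-0.3,2.8,0],0,0],
])

```text
time: 34.85
position: [0.4532, 0.2759, 0.1685]
tool_rot: [0.998, -0.055, -0.012, 0.016]
ft_force: [0.8, 0.1, 0.3]
grip_width: 0.0565
```

>>> carry_out([
  [[-0.3,2.4,0],0,0],
  [[-0.2,1.4,0],0,0],
  [[0,0.6,0],0,0],
  [[0,0,0],0,0],
])

```text
time: 35.25
position: [0.4463, 0.326, 0.1684]
tool_rot: [0.999, -0.051, -0.012, 0.016]
ft_force: [-0.2, 0.2, -0.2]
grip_width: 0.0848
```

```bash
python3 st.py; python3 snap.py 5 wrist
python3 - <<'E'
from h import *
c=pickle.load(open("c5.pkl","rb"))["wrist"];H=hsv(c);h,s,v=[H[...,i].astype(int) for i in range(3)]
m=((h<8)|(h>172))&(s>150)&(v>80)
for k in blobs(m,150): print(cv2.boundingRect(k),[p.tolist() for p in onplane(c,cv2.convexHull(k)[:,0].mean(0),.08).round(3)])
E
```

```text
t 35.25 pos [0.4463 0.326  0.1684] board xy (np.float64(-0.1369), np.float64(0.3078)) yaw,tiltW,tiltTool (np.float64(-5.86), array([-0.0253, -0.0298]), array([-0.0222, -0.0322])) F [-0.2  0.2 -0.2] w 0.0848
[0.44628759 0.32546409 0.16839499] 35.3
(281, 138, 84, 84) [[0.448, 0.347, 0.08]]
```

View pics/wrist5.png

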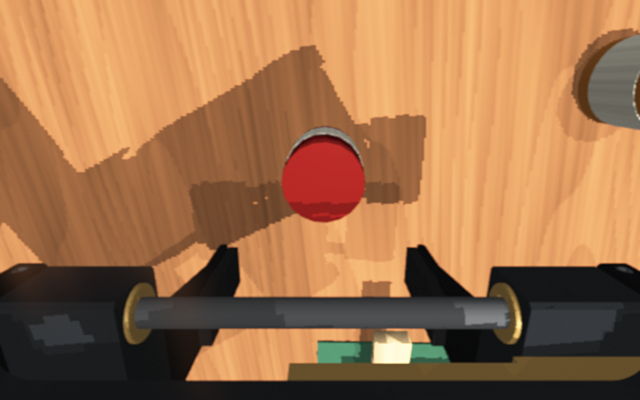

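The wrist view shows the red lid centred at (323,180), which is about (0.447, 0.347), between the open fingers. The yellow jar is clear at (610,80). I'll descend slowly and grip.

>>> carry_out([
  [[0,0.6,-0.3],0,0],
  [[0,0.8,-0.8],0,0],
  [[0,0.6,-1.2],0,0],
  [[0,0.1,-1.2],0,0],
  [[0,0,-1.2],0,0],
  [[0,0,-1.2],0,0],
  [[0,0,-1.2],0,0],
  [[0,0,-1.2],0,0],
  [[0,0,-1.2],0,0],
  [[0,0,-0.8],0,0],
])

```text
time: 36.3
position: [0.4465, 0.3442, 0.0554]
tool_rot: [0.998, -0.054, -0.013, 0.017]
ft_force: [-0.7, 0.5, -0.2]
grip_width: 0.0872
```

```bash
python3 st.py
```

```text
t 36.3 pos [0.4465 0.3442 0.0554] board xy (np.float64(-0.1386), np.float64(0.3259)) yaw,tiltW,tiltTool (np.float64(-6.17), array([-0.0286, -0.0323]), array([-0.025 , -0.0352])) F [-0.7  0.5 -0.2] w 0.0872
```

>>> carry_out([
  [[0.05,0.25,0],0,0],
  [[0,0.1,0],0,0],
  [[0,0,0],0,1],
  [[0,0,0],0,1],
  [[0,0,0],0,1],
  [[0,0,0],0,1],
  [[0,0,0],0,1],
], squeeze=20)

```text
time: 37.0
position: [0.4478, 0.3485, 0.0559]
tool_rot: [0.998, -0.054, -0.013, 0.016]
ft_force: [1.3, 0.0, -1.4]
grip_width: 0.0558
```

```bash
python3 st.py
```

```text
t 37.0 pos [0.4478 0.3485 0.0559] board xy (np.float64(-0.1378), np.float64(0.3302)) yaw,tiltW,tiltTool (np.float64(-6.17), array([-0.0267, -0.0314]), array([-0.0232, -0.034 ])) F [ 1.3  0.  -1.4] w 0.0558
```

>>> carry_out([
  [[0,0,0.5],0,1],
  [[0,0,1.0],0,1],
  [[0,0,1.4],0,1],
  [[0,0,1.5],0,1],
  [[0,0,1.5],0,1],
  [[0,0,1.5],0,1],
  [[0,0,1.5],0,1],
  [[0,0,1.5],0,1],
  [[0,0,1.5],0,1],
  [[0,0,1.2],0,1],
])

```text
time: 38.0
position: [0.4439, 0.3465, 0.1968]
tool_rot: [0.998, -0.054, -0.015, 0.018]
ft_force: [-1.2, -0.3, -3.4]
grip_width: 0.0559
```

```bash
python3 st.py
```

```text
t 38.0 pos [0.4439 0.3465 0.1968] board xy (np.float64(-0.1414), np.float64(0.3279)) yaw,tiltW,tiltTool (np.float64(-6.18), array([-0.0314, -0.0335]), array([-0.0276, -0.0367])) F [-1.2 -0.3 -3.4] w 0.0559
```

Fz is -3.4 N, so the jar is held, with little tilt change. Now I'll carry it over.

>>> carry_out([
  [[0.1,-0.8,0.1],0,1],
  [[0.2,-1.6,0],0,1],
  [[0.3,-2.4,0],0,1],
  [[0.3,-2.6,0],0,1],
  [[0.3,-2.6,0],0,1],
  [[0.3,-2.6,0],0,1],
  [[0.3,-2.6,0],0,1],
  [[0.3,-2.6,0],0,1],
  [[0.3,-2.4,0],0,1],
  [[0.3,-2.0,0],0,1],
])

```text
time: 39.0
position: [0.465, 0.108, 0.1955]
tool_rot: [0.998, -0.052, -0.02, 0.02]
ft_force: [-0.4, 0.3, -3.2]
grip_width: 0.056
```

>>> carry_out([
  [[0.2,-1.4,0],0,1],
  [[0,-0.8,0],0,1],
  [[0,-0.4,0],0,1],
  [[0,0,0],0,1],
])

```text
time: 39.4
position: [0.4639, 0.0751, 0.1935]
tool_rot: [0.998, -0.056, -0.023, 0.02]
ft_force: [-0.0, -0.2, -3.1]
grip_width: 0.0561
```

```bash
python3 st.py
```

```text
t 39.4 pos [0.4639 0.0751 0.1935] board xy (np.float64(-0.0941), np.float64(0.0599)) yaw,tiltW,tiltTool (np.float64(-6.41), array([-0.0484, -0.0379]), array([-0.0438, -0.0431])) F [-0.  -0.2 -3.1] w 0.0561
```

>>> carry_out([
  [[0.5,0.7,-0.2],0,1],
  [[0.4,0.5,-0.5],0,1],
  [[0.2,0.2,-0.8],0,1],
  [[0,0,-0.8],0,1],
  [[0,0,-0.4],0,1],
  [[0,0,-0.2],0,1],
  [[0,0,0],0,1],
])

```text
time: 40.1
position: [0.4749, 0.0934, 0.1608]
tool_rot: [0.998, -0.054, -0.024, 0.02]
ft_force: [0.1, -0.2, -3.7]
grip_width: 0.0558
```

```bash
python3 st.py
```

```text
t 40.1 pos [0.4749 0.0934 0.1608] board xy (np.float64(-0.085), np.float64(0.0792)) yaw,tiltW,tiltTool (np.float64(-6.14), array([-0.0503, -0.0372]), array([-0.046 , -0.0424])) F [ 0.1 -0.2 -3.7] w 0.0558
```

>>> carry_out([
  [[0,-0.25,-0.05],0,1],
  [[0,0,-0.1],0,1],
])

```text
time: 40.3
position: [0.4749, 0.0906, 0.1594]
tool_rot: [0.998, -0.053, -0.024, 0.02]
ft_force: [0.8, -0.2, -3.3]
grip_width: 0.0557
```

>>> carry_out([
  [[0,0,-0.1],0,1],
])

```text
time: 40.4
position: [0.4751, 0.0904, 0.1585]
tool_rot: [0.998, -0.054, -0.024, 0.02]
ft_force: [-0.6, 0.2, -3.7]
grip_width: 0.0561
```

>>> carry_out([
  [[0,0,-0.08],0,1],
])

```text
time: 40.5
position: [0.4751, 0.0903, 0.1582]
tool_rot: [0.998, -0.054, -0.024, 0.02]
ft_force: [-3.0, 0.7, 5.2]
grip_width: 0.0557
```

```bash
python3 st.py
```

```text
t 40.5 pos [0.4751 0.0903 0.1582] board xy (np.float64(-0.0846), np.float64(0.0762)) yaw,tiltW,tiltTool (np.float64(-6.17), array([-0.0494, -0.0373]), array([-0.0452, -0.0424])) F [-3.   0.7  5.2] w 0.0557
```

The jar has touched down. I'll relieve the press slightly, open, and lift straight up.

>>> carry_out([
  [[0,0,0.03],0,1],
  [[0,0,0],0,0.3],
  [[0,0,0],0,0.2],
  [[0,0,0],0,0.1],
  [[0,0,0],0,0.05],
  [[0,0,0],0,0.05],
  [[0,0,0.6],0,0.05],
  [[0,0,1.2],0,0.05],
  [[0,0,1.5],0,0.05],
  [[0,0,1.5],0,0.05],
])

```text
time: 41.5
position: [0.4755, 0.0901, 0.2086]
tool_rot: [0.998, -0.054, -0.024, 0.02]
ft_force: [-0.2, 0.6, 0.6]
grip_width: 0.0829
```

```bash
python3 st.py
```

```text
t 41.5 pos [0.4755 0.0901 0.2086] board xy (np.float64(-0.0841), np.float64(0.076)) yaw,tiltW,tiltTool (np.float64(-6.18), array([-0.0494, -0.0375]), array([-0.0451, -0.0426])) F [-0.2  0.6  0.6] w 0.0829
```

>>> carry_out([
  [[0,0,2],0,0.05],
  [[0,0,2.5],0,0.05],
  [[0,0,2.5],0,0.05],
  [[0,-2,2],0,0.05],
  [[0,-4,0],0,0.05],
  [[0,-4,0],0,0.05],
  [[0,-4,0],0,0.05],
  [[0,-4,0],0,0.05],
  [[0,-4,0],0,0.05],
  [[0,-3,0],0,0.05],
])

```text
time: 42.5
position: [0.4756, -0.1648, 0.3109]
tool_rot: [0.998, -0.049, -0.016, 0.021]
ft_force: [0.3, 0.8, 0.3]
grip_width: 0.083
```

```bash
python3 snap.py 6 top scene
python3 - <<'E'
from h import *
d=pickle.load(open("c6.pkl","rb")); d0=pickle.load(open("c0.pkl","rb"))
t=cv2.resize(d["top"]["pixels"][100:275,160:380],(400,318),interpolation=cv2.INTER_CUBIC)
w=cv2.resize(d["scene"]["pixels"][120:278,240:440],(400,318),interpolation=cv2.INTER_CUBIC)
cv2.imwrite("pics/e.png",np.hstack([t,w])[:,:,::-1])
c=d["top"];H=hsv(c);h,s,v=[H[...,i].astype(int) for i in range(3)]
red=((h<8)|(h>172))&(s>170)&(v>90)
for k in blobs(red,80):
    r=cv2.minAreaRect(k); p=onplane(c,r[0],.182)[0]
    if abs(p[1])<.2: print("jar lid",p.round(4),brd(p))
for n,lo,hi,sm in (("yellow",24,36,150),("purple",125,155,80)):
  for dd in (d0,d):
    H=hsv(dd["top"]);m=(H[...,0]>lo)&(H[...,0]<hi)&(H[...,1]>sm); m[:140]=0;m[200:]=0;m[:,:140]=0;m[:,490:]=0
    print(n,[np.round(cv2.minAreaRect(k)[0],1).tolist() for k in blobs(m,60)])
E
```

```text
[ 0.47616681 -0.16636325  0.31088947] 42.6
yellow [[173.5, 158.0]]
yellow [[173.5, 158.0]]
purple [[448.0, 162.5]]
purple [[448.0, 162.5]]
```

View pics/e.png

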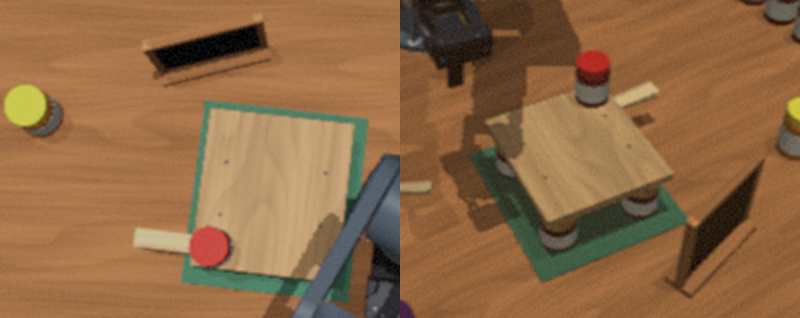

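The left view shows the jar upright at (210,246) on the wedged corner, with the wedge still in and the board on the mat as before. The right view agrees, and the sign and other jars haven't moved. One last check of the jar position, then I'll hand in.

Run:
```python
from h import *
from rig import robot
c=pickle.load(open("c6.pkl","rb"))["top"]
H=hsv(c); m=((H[...,0]<8)|(H[...,0]>170))&(H[...,1]>150); m[:,:250]=0;m[:,300:]=0;m[:215]=0;m[255:]=0
u=np.argwhere(m)[:,::-1]; p=onplane(c,u.mean(0),.182)[0]; print(len(u),p.round(4),brd(p))
if abs(brd(p)[0]+.085)<.01 and abs(brd(p)[1]-.075)<.01: print(robot.hand_in())
```

```text
368 [0.4698 0.0882 0.182 ] (np.float64(-0.0896), np.float64(0.0735))
the job is handed in; nothing more can be done
None
```

I wedged the short corner, stood the red-lidded jar upright over it, and handed the job in at about 43 s of the 72 s allowed.

- **Finding the corner:** I pressed two corners. The one at board x = -85, y = -75 mm was firm. The one at x = -85, y = +75 mm gave about 3 mm at 2–3 N, so I did not press the other two. Both presses peaked at about 17 N on a firm stop, harder than the gentle touch asked for.
- **Wedge:** I slid the largest wedge in thin end first on that lid, until it met a firm stop at about 5 N. That was roughly 11–13 mm past the batten's outer side. I let go, and a second press on that corner held at about 10 N at the same height as the firm corner.
- **Jar:** I set the jar down slowly. The touch-down peaked at about 5 N, and the jar stayed put when released.

**Last checks:**
- The top camera put the jar lid about 5 mm from the exact corner point.
- The yellow and purple jars measured unmoved, and the sign looked undisturbed.
- The board measured unmoved after the wedge went in. I did not measure it again after placing the jar, but it looked the same.

**Trouble on the way:** the tool's tilt drifted during fast moves. I therefore set the wedge down on the table, regrasped it with the tool upright, and moved slowly from then on. The jar was tilted about 1.3° in the gripper just before it touched down. My first automatic search for the jar lid found nothing because its colour limits were too strict. The lid position above comes from the looser second search.

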